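# Slide the cover onto the vial carrier until it clicks

### The job

Close the blue vial carrier: take the orange cover off the bench by its upright grip rib, start its front end (the end with the black tab) squarely under the two rail lips, and slide it along the rails until its black spring tab has snapped past the ledge of the steel catch, then let go. Slide it gently and stop at the click; never press it against the carrier with more than about 20 N, and leave the bottles and the marker where they are.

Things in the scene. Friction and masses are not known exactly. Their poses are not given: they have to be found in the camera images.
- carrier: blue open tub 126 (x) x 94 (y) x 74 mm holding three vials, fixed to the bench. Origin: centre of its underside; z up; +x is the way the cover slides home, the -x end is the open entry. Two aluminium rails with flat tops 60 mm above the origin, at |y| 31 to 43 mm, run from x -62 to +64 mm. A steel catch plate (ledge, stop flange) lies between them, see point nominal_home.
- rail_mouth (a point): point on the carrier's middle line at rail-top height, at carrier x -88 mm; axes as the carrier's. A cover set down level with its origin here lies on the open rear part of the rails, its front end 20 mm short of the lips, nothing above it; held by the hand, since its rear half overhangs.
- lip_start (a point): middle line, rail-top height, carrier x -18 mm: from here to x +56 mm lips cover the rails. Gap under the lips 10.5 mm, side cheeks at |y| 41.5 mm: 1.5 mm of play round the cover. Flares widen the mouth behind it (side flares from x -36 mm, lip flares from x -28 mm). The cover is under the lips once its origin passes carrier x -68 mm.
- nominal_home (a point): carrier x 0, rail-top height: cover origin at the click if the catch stood nominally; the catch is clamped up to 10 mm off along x, unmeasured. Tab meets ledge (19 mm long, top 4.5 mm over the rails) at x -27 +/- 10 mm, snaps off it 27 mm later, and the stop flange is 2 mm after. Push 3 to 12 N up the slope, less along the ledge, near none past it, rising fast at the stop.
- cover: orange sliding cover 100 (x) x 80 (y) x 31 mm, about 0.15 kg, loose on the bench. Origin: centre of its underside, at the soles of its two runners; +x is its front end, which goes in first; z up. Plate top 9 mm above the origin; runners 9 mm high along both long edges (|y| 32 to 40 mm). It keeps level on the bench and in the rails.
- cover_rib (a point): middle of the top edge of the cover's upright grip rib (cover x -25 mm, z 31 mm): rib 10 mm thick along cover x, 36 mm long along cover y, standing 22 mm above the plate; pinch its front and back faces from above.
- tab_nose (a point): lower rear edge of the nose on the cover's black spring tab (cover x 6 mm, z 1 mm). The tab lies in a slot of the plate, x 6 to 40 mm, 14 mm wide, root at the front; its nose reaches down to 1 mm above the runners' soles, sloped on the front side, upright at the rear, and springs up when it rides over the ledge.
- tab (a joint): bending angle of the cover's spring tab, rad: 0 relaxed, about 0.06 to 0.13 while its nose rides on the ledge, back under 0.03 when it has dropped behind the ledge
- reagent: dark reagent bottle with blue cap, 52 mm across, 106 mm high, loose; origin at the centre of its base
- white_bottle: small white bottle with blue cap, 36 mm across, 60 mm high, loose; origin at the centre of its base
- pen: marker pen with black cap, 130 mm long, 16 mm high, loose; origin at its middle on the bench

How it is judged:
By the outcome, as a careful person would: the job done as asked, in the order asked, and still so for the second after the job is handed in, with the robot touching nothing.
It also fails if it takes over 64 s, if anything falls off the work surface, if the arm or the gripper's body presses on something with over 40 N, if the wrist force passes 120 N, or if a joint passes its speed limit or range.

### The arm

A 6-joint arm with a two-finger parallel gripper is mounted at the origin on a cart in front of the work surface, level with it; the furniture and walls round the work are solid. World frame = base frame: x ahead of the robot, y to its left, z up, the work surface at z = 0. Lengths are in m, angles in rad, forces in N, time in s.
With the tool pointing down it reaches from about 0.35 to 0.85 m from the base axis. Payload 8.1 kg.
Tool frame: the origin (TCP) lies at the centre of the arm's flange, where the gripper is bolted on; the fingertips stand 186 mm ahead of it and the grasp point (between the pads) lies 167 mm ahead of it; z points along the fingers, y is the line along which they close (so a half turn about z gives the same grasp; the last joint's range is limited). The gripper opens to 93 mm and grips with 3 to 60 N. Pads are 15 mm wide; open, the fingers measure 128 mm over their backs; the gripper's body (75 mm by 188 mm) begins 65 mm behind the grasp point.
Start: joints at [-1.218, 0.13, 1.488, -0, 1.523, -0.085], TCP at [0.254, -0.543, 0.405] pointing down, gripper open.
Joint ranges: [-2.96, 2.96], [-0.89, 2.26], [0.02, 2.5], [-1.34, 4.48], [0, 2.73], [-2.66, 2.66]. Speed limits (rad/s): [2.39, 2.39, 2.79, 3.14, 3.14, 3.14].

### API

Orientations are given as a rotation vector (axis times angle).
In Python, from plant import robot gives the robot as it stands.
- The arm moves only by the tool apply_moves, never from a script. Its argument "series" is a list of rows, each a list of 2 entries, a list of its own where there are three numbers: the shift along the tool's x, y, z in mm, then the turn, a rotation vector about the tool's x, y, z in rad. A call has 1 to 12 rows; each row shifts and turns the commanded pose from where the row before left it, along the tool's axes as they then stand; what a row does not reach is not made up. A row lasts 1/12 s, in which the tool goes at most 41.7 mm and 7.16 degrees, less where a joint would pass 70% of its speed; a pose out of reach is approached as far as the arm can. A call is refused whole if a number of a shift passes 41.7 or a number of a turn 0.125, either way. A call with a gripper value outside its range is refused whole. "claw" is the opening, from 0 (shut) to 1 (fully open), set as the call begins (left out, the last holds). The fingers move at their own pace and stop on an object; "newtons" is the grip in N (left out, the last holds). Time passes only in rows, so rows that do not move let the fingers close. It gives the time, the measured TCP pose, the force, the opening and the grip force at its end, in the units of the state.
- robot.read_state(): the state, without advancing time (a new reading comes with each control period).
- robot.read_camera(name): name is "scene" or "top" or "wrist"; returns (picture, depth): 384x512x3 uint8, blue, green, red; 384x512 float32, m along the optical axis (not along the pixel's ray), 0 where there is no reading.
- robot.calibration(name): a dict with "fx", "fy", "cx", "cy" (pixels), "extrinsics" (4x4, takes a point from world to camera coordinates). Camera axes: x right, y down, z forward; pixel columns grow to the right and rows downward; lengths in m; the calibration is good to about 2 mm. A picture is of the moment at which its call begins: read the wrist's pose just before it. calibration takes no time and is no camera call; for the wrist camera it gives the pose at the moment of the call.
- robot.close_job(): hands the job in; it is judged then, once.
The state is a dict: "t": time; "q": joint angles; "dq": joint speeds; "joint_torque": joint torques, N m; "tool_pos": TCP position; "orientation": TCP orientation; "force": force on the tool from outside, world axes, zero at the start; "wrist_torque": the same for the moment, N m; "opening": finger opening in m; "gripper_force": force on a finger pad.
Only numpy, scipy, OpenCV 4.12 (cv2) and the standard library are available. Lean on these libraries where they do the work, as an engineer would, in place of code of your own. Each camera call takes 0.05 s, during which the arm holds its last target. There are 200 camera calls.

## Working session

There is one attempt and no reset: what is moved stays moved. The work goes in short steps, Python scripts to look and compute and a tool call to move; the robot and the scene stay as the last step left them, time stands still between calls to the robot, and variables do not carry over. Pictures are saved under pics/ and viewed, at most 12 in all, crops included, and the job is handed in when it is done.

Besides the shell and the picture viewer there is one more tool, called after "Call:" as name(argument=value, ...), one argument or row to a line, values as JSON. apply_moves: Moves the arm, as the interface text tells. Its arguments: {"type":"object","properties":{"series":{"type":"array"},"claw":{"type":"number"},"newtons":{"type":"number"}},"required":["series"]}

```bash
ls; mkdir -p pics; python3 - <<'E'
from plant import robot
import cv2,numpy as np
s=robot.read_state();print(s)
ims=[]
for n in("scene","top"):
    p,d=robot.read_camera(n);c=robot.calibration(n);np.savez(n+'.npz',p=p,d=d,**{k:c[k] for k in c})
    print(n,c);cv2.imwrite(f'pics/{n}0.png',p)
E
```

```text
pics
{'t': 0.0, 'q': array([-1.21841773e+00,  1.31169378e-01,  1.48921744e+00, -2.66402040e-05,
        1.52302893e+00, -8.53533664e-02]), 'dq': array([-0.00052264,  0.00132942,  0.00107374,  0.00180951, -0.00065799,
       -0.00046021]), 'joint_torque': array([ 1.13531198e-03, -5.59833062e+01, -4.91762745e+01,  7.69486651e-02,
        3.53401469e-02, -1.92144080e-04]), 'tool_pos': array([ 0.25429728, -0.54320479,  0.40371621]), 'orientation': array([-3.06488699e+00, -6.81721817e-01,  4.22387360e-04]), 'force': array([-0.27475468, -0.2127491 , -0.58025162]), 'wrist_torque': array([-0.00271097, -0.00438366, -0.01025501]), 'gripper_force': 0.0, 'opening': 0.09304682612455303}
scene {'fx': 403.53204008776294, 'fy': 403.53204008776294, 'cx': 258.2603950581233, 'cy': 194.46925412404576, 'extrinsics': array([[ 0.71116577, -0.70301472, -0.0036812 , -0.42131486],
       [-0.28122011, -0.27967384, -0.91798573,  0.21042341],
       [ 0.64432795,  0.65387525, -0.39659634,  0.9653823 ],
       [ 0.        ,  0.        ,  0.        ,  1.        ]])}
top {'fx': 479.3201412057429, 'fy': 479.3201412057429, 'cx': 257.64025880424265, 'cy': 195.39671123947934, 'extrinsics': array([[-0.25814258, -0.96610494,  0.00191255,  0.08675645],
       [-0.93877241,  0.25037079, -0.23668719,  0.55332704],
       [ 0.22818581, -0.06289449, -0.97158403,  1.41757486],
       [ 0.        ,  0.        ,  0.        ,  1.        ]])}
```

View pics/scene0.png

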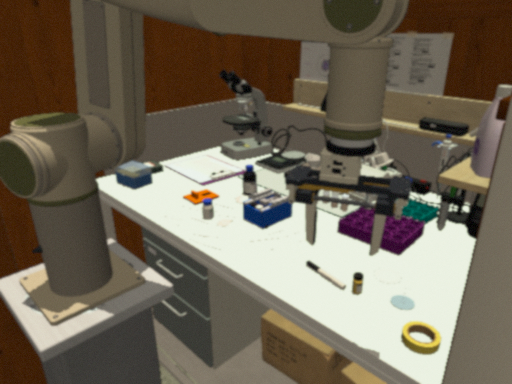

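View pics/top0.png

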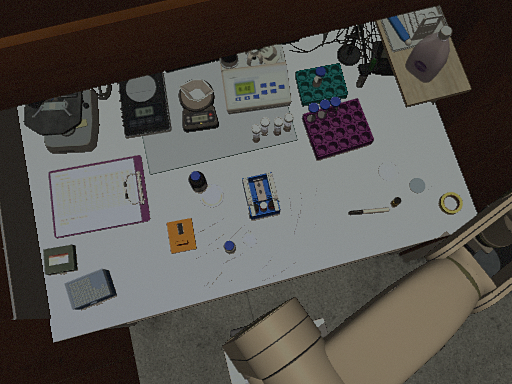

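The top view shows the orange cover at about (181,236), the carrier at (262,195), the white bottle at (230,246), the reagent bottle at (197,181) and the pen at (370,211). I'll measure the cover and carrier and enlarge that area.

```bash
cat > h.py <<'E'
import numpy as np,cv2
def load(n):
    z=np.load(n+'.npz');return z['p'],z['d'],z
def ray(c,uv,z):
    E=c['extrinsics'];R=E[:3,:3];o=-R.T@E[:3,3]
    uv=np.atleast_2d(np.asarray(uv,float))
    d=np.c_[(uv[:,0]-c['cx'])/c['fx'],(uv[:,1]-c['cy'])/c['fy'],np.ones(len(uv))]@R
    return o+d*((z-o[2])/d[:,2])[:,None]
def cloud(c,d,m):
    v,u=np.nonzero(m&(d>0));E=c['extrinsics'];k=d[v,u]
    P=np.c_[(u-c['cx'])/c['fx']*k,(v-c['cy'])/c['fy']*k,k]
    return (P-E[:3,3])@E[:3,:3],u,v
E
python3 - <<'E'
from h import *
p,d,c=load('top')
cv2.imwrite('pics/crop0.png',cv2.resize(p[155:265,150:300],None,fx=5,fy=5,interpolation=cv2.INTER_CUBIC))
h=cv2.cvtColor(p,cv2.COLOR_BGR2HSV)
for name,lo,hi,box in(('orange',(5,120,80),(20,255,255),(160,210,205,260)),('blue',(100,120,40),(125,255,255),(235,165,290,225)),('reag',(90,60,0),(130,255,130),(185,165,210,195)),('white',(100,100,40),(125,255,255),(220,236,240,256))):
    m=np.zeros(d.shape,bool);x0,y0,x1,y1=box;m[y0:y1,x0:x1]=True
    m&=cv2.inRange(h,lo,hi)>0
    P,u,v=cloud(c,d,m);print(name,len(P),P.mean(0).round(4),np.percentile(P[:,2],[2,25,50,75,98]).round(4))
    if name=='orange':
        for zz in(.009,):
            q=ray(c,np.c_[u,v],zz)[:,:2].astype(np.float32)
            r=cv2.minAreaRect(q*1000);print(r)
        R=P[P[:,2]>.024];print('rib',len(R),R.mean(0),R.min(0),R.max(0))
    if name=='blue':
        T=P[P[:,2]>.045];print(len(T),cv2.minAreaRect((T[:,:2]*1000).astype(np.float32)),T[:,2].max())
        q=cv2.minAreaRect(np.c_[u,v].astype(np.float32));print(cv2.boxPoints(q))
E
```

```text
orange 683 [0.5065 0.2047 0.0097] [0.0023 0.0065 0.0088 0.0114 0.03  ]
((508.2800598144531, 204.3607635498047), (78.71200561523438, 98.32020568847656), 86.17039489746094)
rib 34 [0.4834024  0.20706253 0.02996031] [0.4792103  0.19041948 0.02437217] [0.48833881 0.22270951 0.03707555]
blue 361 [ 0.5646 -0.0717  0.0197] [-0.0028  0.0026  0.0064  0.0499  0.0605]
106 ((562.1923828125, -68.80247497558594), (92.58430480957031, 128.02293395996094), 88.66605377197266) 0.06535200251068782
[[241.99995 178.00002]
 [271.43527 171.45885]
 [280.5647  212.54121]
 [251.12936 219.08238]]
reag 99 [0.6549 0.1113 0.0982] [0.0638 0.0885 0.1044 0.1069 0.1111]
white 69 [0.4313 0.0649 0.0595] [0.0514 0.057  0.0599 0.0619 0.0669]
```

View pics/crop0.png

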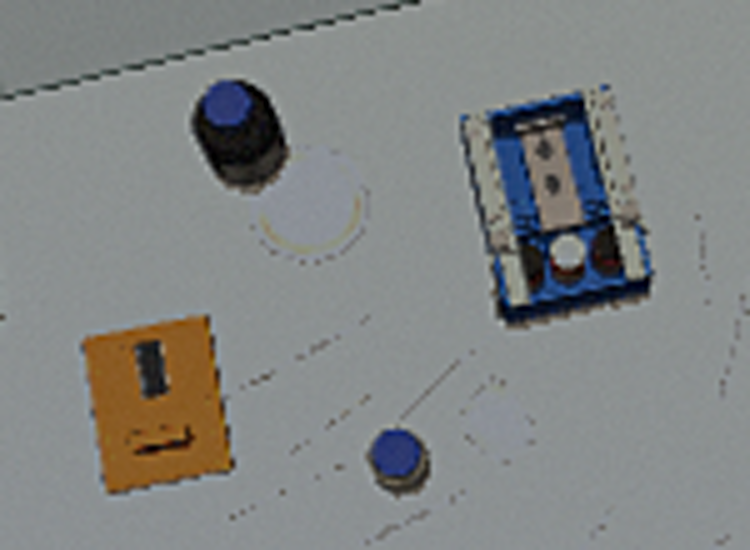

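Call:
apply_moves(
  series=[
    [[0,0,0],[0,0,-0.118]],
    [[0,0,0],[0,0,-0.118]],
    [[0,0,0],[0,0,-0.118]],
    [[0,0,0],[0,0,-0.118]],
    [[0,0,0],[0,0,-0.118]],
    [[0,0,0],[0,0,-0.118]],
    [[0,0,0],[0,0,-0.118]],
    [[0,0,0],[0,0,-0.118]],
    [[0,0,0],[0,0,-0.118]],
  ],
)

```text
t: 0.85
tool_pos: [0.2543, -0.5433, 0.4041]
orientation: [-2.292, -2.147, -0.001]
force: [0.7, 0.6, 0.3]
opening: 0.093
gripper_force: 0.0
```

Call:
apply_moves(
  series=[
    [[38,16,0],[0,0,0]],
    [[38,16,0],[0,0,0]],
    [[38,16,0],[0,0,0]],
    [[38,16,0],[0,0,0]],
    [[38,16,0],[0,0,0]],
    [[38,16,0],[0,0,0]],
    [[38,16,0],[0,0,0]],
    [[38,16,0],[0,0,0]],
    [[38,16,0],[0,0,0]],
    [[38,16,0],[0,0,0]],
    [[38,16,0],[0,0,0]],
    [[38,16,0],[0,0,0]],
  ],
)

```text
t: 1.85
tool_pos: [0.4785, -0.1001, 0.4046]
orientation: [-2.299, -2.141, 0.0]
force: [1.0, -0.2, -0.4]
opening: 0.0934
gripper_force: 0.0
```

```bash
cat >> h.py <<'E'
def show(robot):
    from scipy.spatial.transform import Rotation as Ro
    s=robot.read_state();R=Ro.from_rotvec(s['orientation']).as_matrix()
    print('t',round(s['t'],2),'pos',s['tool_pos'].round(4),'yaw_y',round(np.degrees(np.arctan2(R[1,1],R[0,1])),2),'z',R[:,2].round(4),'F',s['force'].round(1),'M',s['wrist_torque'].round(2),'open',round(s['opening'],4),'grip',round(s['gripper_force'],1))
    return s,R
E
python3 - <<'E'
from h import *
from plant import robot
s,R=show(robot);print(s['q'].round(3))
c=robot.calibration('wrist');E=c['extrinsics'];o=-E[:3,:3].T@E[:3,3]
print(c,'cam in world',o,'in tool',R.T@(o-s['tool_pos']));print(E[:3,:3]@R)
E
```

```text
t 1.85 pos [ 0.4785 -0.1001  0.4046] yaw_y -4.07 z [-1.e-04 -0.e+00 -1.e+00] F [ 1.  -0.2 -0.4] M [-0.04 -0.1   0.06] open 0.0934 grip 0.0
[-0.311 -0.174  1.789 -0.     1.527 -0.24 ]
{'fx': 344.5373946978596, 'fy': 344.5373946978596, 'cx': 257.5353482700943, 'cy': 189.93126762462393, 'extrinsics': array([[ 9.97527684e-01, -7.02742135e-02,  2.31816690e-04,
        -4.84390692e-01],
       [-6.74688929e-02, -9.56773534e-01,  2.82899898e-01,
        -9.68730838e-02],
       [-1.96587718e-02, -2.82216121e-01, -9.59149412e-01,
         3.71180870e-01],
       [ 0.00000000e+00,  0.00000000e+00,  0.00000000e+00,
         1.00000000e+00]])} cam in world [ 0.48395417 -0.02197255  0.38353559] in tool [ 0.07832432 -0.00015362  0.02102837]
[[ 7.13660838e-04  9.99999686e-01 -3.43683572e-04]
 [-9.59158457e-01  5.87296682e-04 -2.82868715e-01]
 [-2.82868425e-01  5.31519329e-04  9.59158575e-01]]
```

Call:
apply_moves(
  series=[
    [[20,40,20],[0,0,0]],
    [[20,40,20],[0,0,0]],
    [[0,0,0],[0,0,0]],
    [[0,0,0],[0,0,0]],
  ],
)

```text
t: 2.18
tool_pos: [0.5489, -0.0718, 0.3668]
orientation: [-2.292, -2.14, 0.006]
force: [-1.1, -0.2, -0.1]
opening: 0.0931
gripper_force: 0.0
```

```bash
cat >> h.py <<'E'
def wshot(robot,n):
    s,R=show(robot);c=robot.calibration('wrist');p,d=robot.read_camera('wrist')
    np.savez(n+'.npz',p=p,d=d,**{k:c[k] for k in c});cv2.imwrite(f'pics/{n}.png',p)
E
python3 - <<'E'
from h import *
from plant import robot
wshot(robot,'w1')
E
```

```text
t 2.18 pos [ 0.5489 -0.0718  0.3668] yaw_y -3.92 z [-0.007   0.0015 -1.    ] F [-1.1 -0.2 -0.1] M [-0.08 -0.03  0.01] open 0.0931 grip 0.0
```

View pics/w1.png

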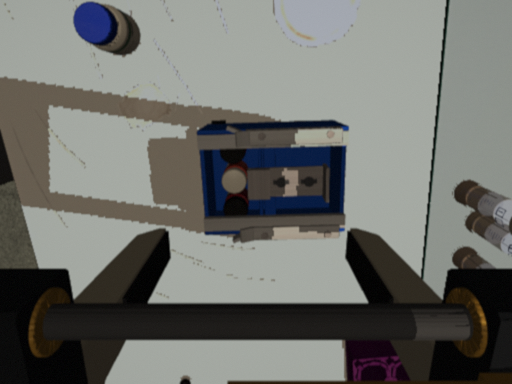

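The carrier spans about columns 200–347 and rows 122–237, with its entry on the left (world −x) and the catch plate in the middle. I'll get the rail lines from the pixels.

```bash
python3 - <<'E'
from h import *
p,d,c=load('w1')
P,u,v=cloud(c,d,np.ones(d.shape,bool))
b=np.abs(P[:,2])<.006
bench=P[(P[:,0]<.48)&b];print('bench z',np.median(bench[:,2]))
g=p[110:250,185:365];cv2.imwrite('pics/w1c.png',cv2.resize(g,None,fx=4.4,fy=4.2,interpolation=cv2.INTER_CUBIC))
# height profile across y at several carrier x
for x0 in(.51,.53,.56,.60,.615):
    m=(abs(P[:,0]-x0)<.008)&(P[:,1]<0)&(P[:,1]>-.14)
    Q=P[m];yb=np.round(Q[:,1]/.004).astype(int)
    print(x0,[(k*4,int(np.median(Q[yb==k,2])*1000)) for k in np.unique(yb)])
E
```

```text
bench z -0.001373945153169276
0.51 [(np.int64(-116), 58), (np.int64(-112), 58), (np.int64(-108), 58), (np.int64(-104), 58), (np.int64(-100), 54), (np.int64(-96), 3), (np.int64(-92), 3), (np.int64(-88), 3), (np.int64(-84), 2), (np.int64(-80), 3), (np.int64(-76), 3), (np.int64(-72), 3), (np.int64(-68), 3), (np.int64(-64), 31), (np.int64(-60), 214), (np.int64(-56), 3), (np.int64(-52), 272), (np.int64(-48), 281), (np.int64(-44), 281), (np.int64(-40), 281), (np.int64(-36), 279), (np.int64(-32), 278), (np.int64(-28), 59), (np.int64(-24), 48), (np.int64(-20), 3), (np.int64(-16), -1), (np.int64(-12), -1), (np.int64(-8), -1), (np.int64(-4), -1), (np.int64(0), -1)]
0.53 [(np.int64(-120), 69), (np.int64(-116), 68), (np.int64(-112), 59), (np.int64(-108), 59), (np.int64(-104), 58), (np.int64(-100), 50), (np.int64(-96), 49), (np.int64(-92), 49), (np.int64(-88), 38), (np.int64(-84), 3), (np.int64(-80), 50), (np.int64(-76), 49), (np.int64(-72), 49), (np.int64(-68), 49), (np.int64(-64), 48), (np.int64(-60), 34), (np.int64(-56), 2), (np.int64(-52), 49), (np.int64(-48), 279), (np.int64(-44), 281), (np.
[... 1452 characters left out ...]
 (np.int64(-4), -1), (np.int64(0), -1)]
0.615 [(np.int64(-120), 72), (np.int64(-116), 16), (np.int64(-112), 58), (np.int64(-108), 58), (np.int64(-104), 52), (np.int64(-100), 39), (np.int64(-96), 38), (np.int64(-92), 38), (np.int64(-88), 38), (np.int64(-84), 44), (np.int64(-80), 41), (np.int64(-76), 39), (np.int64(-72), 31), (np.int64(-68), 225), (np.int64(-64), 20), (np.int64(-60), 12), (np.int64(-56), 9), (np.int64(-52), 28), (np.int64(-48), 47), (np.int64(-44), 58), (np.int64(-40), 270), (np.int64(-36), 72), (np.int64(-32), 72), (np.int64(-28), 50), (np.int64(-24), -1), (np.int64(-20), -1), (np.int64(-16), -1), (np.int64(-12), -1), (np.int64(-8), -1), (np.int64(-4), -1), (np.int64(0), -1)]
```

View pics/w1c.png

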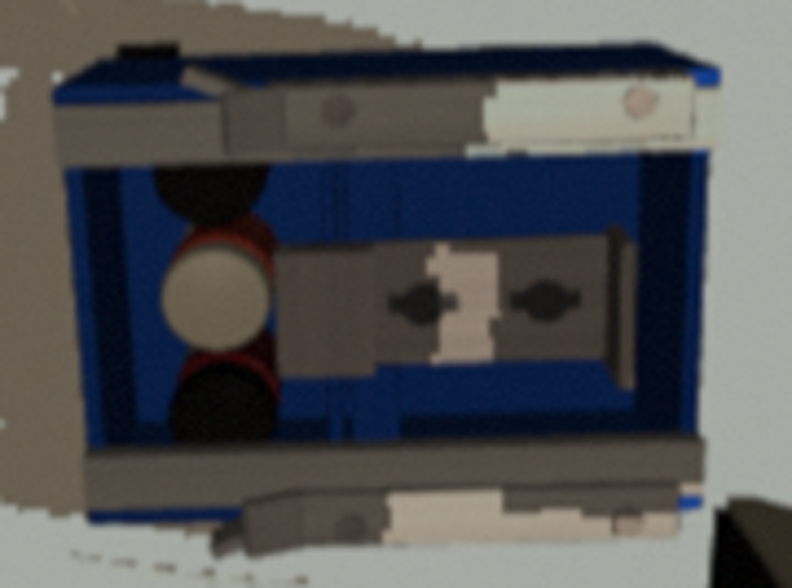

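The crop shows the rail inner edges clearly, with the upper one at crop row ~165→150 and the lower at ~452→440. I'll fit them at sub-pixel accuracy at z=60 mm.

```bash
cat > carr.py <<'E'
from h import *
def cross(prof,t):  # first crossing of threshold t, subpixel
    s=np.sign(prof-t);i=np.nonzero(s[:-1]*s[1:]<0)[0]
    return [k+(t-prof[k])/(prof[k+1]-prof[k]) for k in i]
def main(n='w1',zr=.06):
    p,d,c=load(n);f=cv2.GaussianBlur(p,(3,3),0).astype(float);B=f[:,:,0]-f[:,:,2]
    def fit(cols,r0,r1,last):
        pts=[]
        for u in cols:
            k=cross(B[r0:r1,u],20)
            if k: pts.append((u,r0+(k[-1] if last else k[0])))
        W=ray(c,pts,zr);a=np.polyfit(W[:,0],W[:,1],1)
        for _ in range(4):
            e=abs(W[:,1]-np.polyval(a,W[:,0]));g=e<.0008;a=np.polyfit(W[g,0],W[g,1],1)
        print('edge n',g.sum(),len(W),'deg',np.degrees(np.arctan(a[0])),'y at .56',np.polyval(a,.56));return a
    lo=fit(list(range(212,220))+list(range(252,340)),204,226,False)
    up=fit(list(range(204,218)),138,158,False)
    up2=fit(list(range(250,285)),138,158,False)
    return lo,up,c,B,p
if __name__=='__main__':
    lo,up,c,B,p=main()
    # rail ends : grey rail vs background
    g=p.astype(int).sum(2)
    for r in(218,219,220,221): print(r,'L',[tuple(p[r,k]) and int(B[r,k]) for k in range(200,212)],[int(g[r,k]) for k in range(200,212)],'R',[int(g[r,k]) for k in range(338,352)])
    for r in(139,142,145): print(r,'L',[int(g[r,k]) for k in range(192,206)],[int(B[r,k]) for k in range(192,206)],'R',[int(g[r,k]) for k in range(338,352)])
    for uv in((205,219),(344.8,219),(198,140),(347.5,138)): print(uv,ray(c,[uv],.06).round(4))
E
python3 carr.py
```

```text
edge n 74 86 deg -2.0567140969323745 y at .56 -0.09967954473119442
edge n 10 10 deg 4.223329948046325 y at .56 -0.03613883156927605
edge n 35 35 deg -2.2109484552173155 y at .56 -0.04108028250739407
218 L [-23, -23, -22, -19, -15, -9, -7, -8, -8, -9, -10, -9] [279, 282, 279, 256, 180, 151, 149, 151, 149, 151, 150, 156] R [230, 226, 229, 228, 228, 222, 266, 397, 486, 499, 499, 497, 498, 497]
219 L [-23, -22, -22, -19, -16, -13, -12, -13, -12, -12, -12, -12] [278, 279, 275, 254, 210, 194, 195, 194, 201, 191, 196, 195] R [230, 229, 226, 231, 229, 220, 275, 413, 485, 502, 497, 498, 500, 499]
220 L [-23, -22, -21, -19, -16, -14, -14, -14, -14, -14, -13, -14] [280, 281, 274, 252, 228, 217, 224, 221, 216, 218, 221, 220] R [228, 228, 226, 221, 226, 224, 275, 417, 491, 498, 498, 498, 497, 498]
221 L [-23, -22, -22, -19, -16, -14, -14, -14, -14, -14, -14, -14] [281, 277, 274, 261, 232, 225, 217, 220, 219, 227, 223, 218] R [230, 228, 227, 229, 226, 220, 275, 415, 491, 500, 499, 504, 497, 499]
139 L [277, 282, 281, 283, 274, 242, 237, 233, 232, 235, 236, 234, 233, 234] [-22, -23, -23, -22, -21, -17, -15, -15, -15, -14, -14, -15, -15, -15] R [472, 469, 469, 448, 386, 456, 491, 487, 484, 490, 490, 498, 498, 497]
142 L [276, 276, 283, 279, 276, 261, 243, 239, 241, 237, 240, 244, 240, 242] [-22, -23, -22, -23, -22, -19, -17, -14, -14, -14, -14, -14, -14, -14] R [398, 397, 429, 438, 430, 467, 487, 484, 483, 481, 491, 497, 497, 499]
145 L [280, 279, 280, 278, 274, 259, 248, 242, 236, 242, 243, 239, 243, 240] [-23, -23, -23, -24, -22, -19, -16, -15, -15, -14, -15, -15, -15, -15] R [335, 340, 336, 341, 358, 376, 373, 373, 400, 472, 492, 498, 494, 499]
(205, 219) [[ 0.498 -0.101  0.06 ]]
(344.8, 219) [[ 0.6216 -0.1091  0.06  ]]
(198, 140) [[ 0.4999 -0.0309  0.06  ]]
(347.5, 138) [[ 0.6236 -0.0375  0.06  ]]
```

Call:
apply_moves(
  series=[
    [[-38,0,23],[0,0,0]],
    [[-38,0,23],[0,0,0]],
    [[0,5,0],[0,0,0]],
    [[0,0,0],[0,0,0]],
    [[0,0,0],[0,0,0]],
    [[0,0,0],[0,0,0]],
  ],
)

```text
t: 2.73
tool_pos: [0.5485, -0.1444, 0.3297]
orientation: [2.297, 2.139, 0.003]
force: [0.1, 0.5, 0.9]
opening: 0.0931
gripper_force: 0.0
```

```bash
python3 - <<'E'
from h import *
from plant import robot
wshot(robot,'w2')
p,d,c=load('w2')
v,u=np.nonzero(cv2.inRange(cv2.cvtColor(p,cv2.COLOR_BGR2HSV),(105,150,40),(125,255,255)));print(u.min(),u.max(),v.min(),v.max())
P,_,_=cloud(c,d,np.ones(d.shape,bool));z=P[(P[:,0]<.47)&(abs(P[:,2])<.01),2];print(np.median(z))
cv2.imwrite('pics/w2c.png',cv2.resize(p[0:170,165:365],None,fx=4,fy=3.5,interpolation=cv2.INTER_CUBIC))
E
```

```text
t 2.73 pos [ 0.5485 -0.1444  0.3297] yaw_y -4.09 z [ 2.9e-03 -7.0e-04 -1.0e+00] F [0.1 0.5 0.9] M [-0.05 -0.12 -0.02] open 0.0931 grip 0.0
170 357 21 163
-0.0013635407584355387
```

View pics/w2c.png

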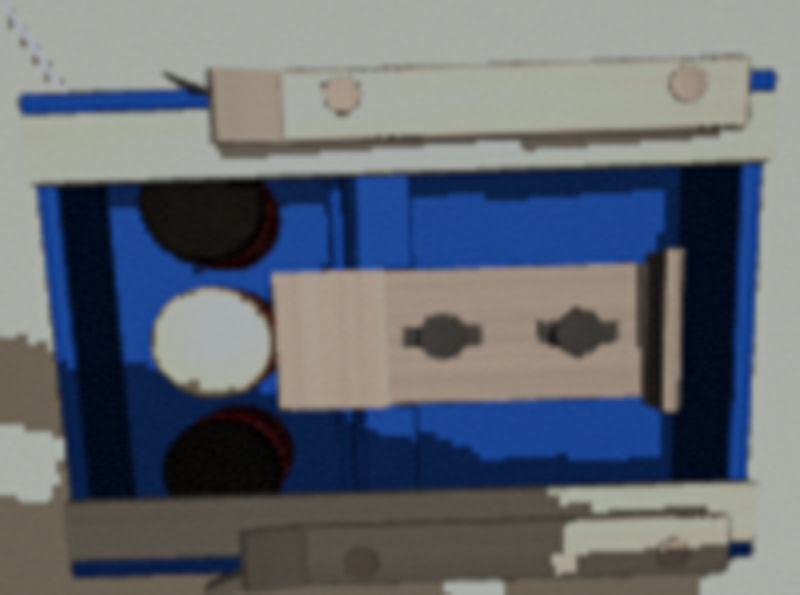

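The rails are now seen symmetrically. Inner edges run (38,184)→(760,160) and (72,500)→(752,482) in the crop, so I'll fit those.

```bash
python3 - <<'E'
from carr import *
p,d,c=load('w2');f=cv2.GaussianBlur(p,(3,3),0).astype(float);B=f[:,:,0]-f[:,:,2]
def fit(cols,r0,r1):
    pts=[(u,r0+k[0]) for u in cols if (k:=cross(B[r0:r1,u],15))]
    W=ray(c,pts,.06);a=np.polyfit(W[:,0],W[:,1],1)
    for _ in range(5):
        g=abs(W[:,1]-np.polyval(a,W[:,0]))<.0006;a=np.polyfit(W[g,0],W[g,1],1)
    print('n',g.sum(),len(W),'deg',np.degrees(np.arctan(a[0])).round(2),'y@.56',np.polyval(a,.56).round(5));return a
up=fit(range(180,350),40,60);lo=fit(range(190,350),130,146)
g=f.sum(2);sat=f.max(2)-f.min(2)
# rail ends by brightness gradient
for r,(l,rr) in {36:((160,180),(350,368)),38:((160,180),(350,368)),43:((160,182),(346,366)),145:((176,192),(346,362)),150:((176,192),(346,362))}.items():
    print(r,'L',l[0],g[r,l[0]:l[1]].astype(int),'R',rr[0],g[r,rr[0]:rr[1]].astype(int))
print(abs(up[0]-lo[0]))
E
```

```text
n 109 132 deg -2.14 y@.56 -0.04155
n 107 130 deg -2.07 y@.56 -0.10229
36 L 160 [501 501 503 503 502 502 501 501 501 499 495 493 491 491 491 493 493 494
 494 494] R 350 [392 438 475 492 494 494 493 494 496 498 499 501 502 502 501 500 501 501]
38 L 160 [501 501 501 501 501 501 502 502 501 500 495 489 488 488 488 488 491 491
 490 490] R 350 [478 489 495 496 497 497 497 497 498 500 501 502 502 502 501 501 501 501]
43 L 160 [501 501 501 502 503 503 501 501 501 501 499 498 497 495 495 496 496 495
 495 498 498 496] R 346 [491 490 488 489 488 487 486 485 485 485 484 486 492 499 502 502 500 501
 501 501]
145 L 176 [288 286 286 282 267 246 234 232 232 233 234 235 236 236 236 238] R 346 [469 481 489 491 489 488 488 492 500 505 507 509 509 507 507 507]
150 L 176 [286 286 286 286 274 258 246 241 239 239 241 240 240 241 241 241] R 346 [462 447 464 487 492 493 494 496 503 507 508 506 506 507 507 509]
0.0012705509537167467
```

Call:
apply_moves(
  series=[
    [[34,-8.7,0],[0,0,0]],
    [[34,-8.7,0],[0,0,0]],
    [[34,-8.7,0],[0,0,0]],
    [[34,-8.7,0],[0,0,0]],
    [[34,-8.7,0],[0,0,0]],
    [[34,-8.7,0],[0,0,0]],
    [[34,-8.7,20],[0,0,0]],
    [[34,-8.7,20],[0,0,0]],
    [[0,0,20],[0,0,0]],
    [[0,0,0],[0,0,0]],
    [[0,0,0],[0,0,0]],
    [[0,0,0],[0,0,0]],
  ],
)

```text
t: 3.78
tool_pos: [0.4989, 0.1315, 0.2692]
orientation: [2.298, 2.14, 0.002]
force: [0.9, -0.4, -0.8]
opening: 0.0925
gripper_force: 0.0
```

```bash
python3 - <<'E'
from h import *
from plant import robot
wshot(robot,'w3')
p,d,c=load('w3')
m=cv2.inRange(cv2.cvtColor(p,cv2.COLOR_BGR2HSV),(4,110,60),(22,255,255))
m=cv2.morphologyEx(m,cv2.MORPH_OPEN,np.ones((3,3)))
k,_=cv2.findContours(m,0,cv2.CHAIN_APPROX_NONE);k=max(k,key=cv2.contourArea)
print(cv2.boundingRect(k))
W=ray(c,k[:,0],.009);print(cv2.minAreaRect((W[:,:2]*1000).astype(np.float32)))
P,u,v=cloud(c,d,m>0);T=P[P[:,2]>.026];print('rib',len(T),T.mean(0),cv2.minAreaRect((T[:,:2]*1000).astype(np.float32)))
q=P[(P[:,2]<.02)];print(np.percentile(q[:,2],[5,50,95]))
x,y,w,h=cv2.boundingRect(k);y0=max(0,y-15);x0=x-15
cv2.imwrite('pics/w3c.png',cv2.resize(p[y0:y+h+15,x0:x+w+15],None,fx=4,fy=4,interpolation=cv2.INTER_CUBIC));print(x0,y0)
p2,d2,c2=load('w2')
for uv in((170.3,38),(359.3,38),(180.5,145),(353.6,145)): print(uv,ray(c2,[uv],.06).round(4))
E
```

```text
t 3.78 pos [0.4989 0.1315 0.2692] yaw_y -4.07 z [ 1.9e-03  1.0e-04 -1.0e+00] F [ 0.9 -0.4 -0.8] M [-0.01 -0.07 -0.02] open 0.0925 grip 0.0
(183, 35, 155, 123)
((506.11163330078125, 202.74234008789062), (79.11869812011719, 99.7003402709961), 85.95030212402344)
rib 1482 [0.49227199 0.189446   0.08439283] ((503.1176452636719, 187.4739990234375), (66.67040252685547, 98.17196655273438), 85.52069091796875)
[0.00673918 0.00794296 0.00910038]
168 20
(170.3, 38) [[ 0.4992 -0.0303  0.06  ]]
(359.3, 38) [[ 0.6247 -0.0392  0.06  ]]
(180.5, 145) [[ 0.4964 -0.1018  0.06  ]]
(353.6, 145) [[ 0.6215 -0.1107  0.06  ]]
```

View pics/w3c.png

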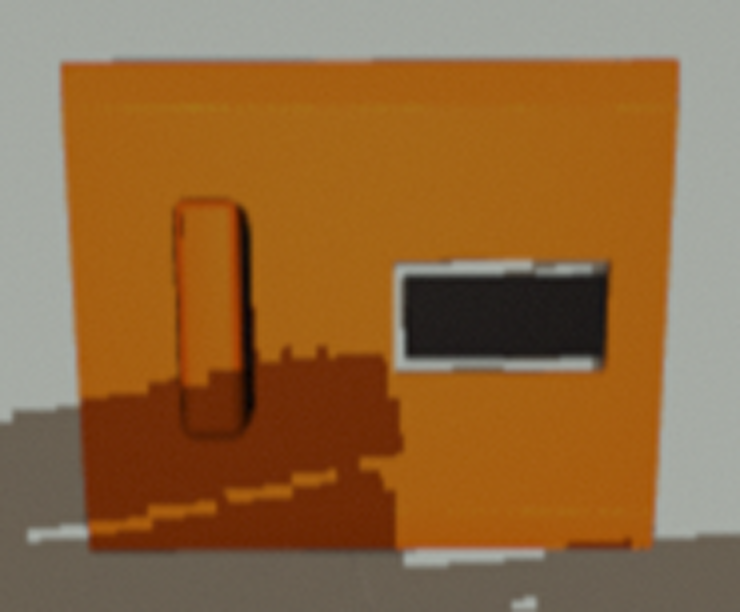

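The cover measures 99.7 × 79.1 mm with its centre at (0.506, 0.203) and yaw −4.05°, parallel to the tool's closing axis. The carrier origin is about (0.5594, −0.0719) with yaw −2.1°. The rib is at about crop (212,320) and the tab slot faces +x. Next is the approach and grasp.

Call:
apply_moves(
  series=[
    [[24,-7.6,0],[0,0,0]],
    [[24,-7.6,0],[0,0,0]],
    [[23.6,-7.6,0],[0,0,0]],
    [[0,0,20],[0,0,0]],
    [[0,0,20],[0,0,0]],
    [[0,0,12],[0,0,0]],
    [[0,0,8],[0,0,0]],
    [[0,0,0],[0,0,0]],
    [[0,0,0],[0,0,0]],
  ],
  claw=0.45,
  newtons=15,
)

```text
t: 4.58
tool_pos: [0.4811, 0.2042, 0.2081]
orientation: [2.3, 2.14, 0.0]
force: [-0.5, -0.7, 0.6]
opening: 0.0424
gripper_force: 0.0
```

```bash
python3 -c "
from h import *
from plant import robot
show(robot)"
```

```text
t 4.58 pos [0.4811 0.2042 0.2081] yaw_y -4.14 z [ 1.e-04  0.e+00 -1.e+00] F [-0.5 -0.7  0.6] M [-0.07 -0.05 -0.04] open 0.0424 grip 0.0
```

Call:
apply_moves(
  series=[
    [[0,0,6],[0,0,0]],
    [[0,0,5],[0,0,0]],
    [[0,0,0],[0,0,0]],
    [[0,0,0],[0,0,0]],
  ],
)

```text
t: 4.92
tool_pos: [0.4806, 0.2047, 0.1965]
orientation: [-2.299, -2.141, 0.001]
force: [-0.3, -0.4, -0.3]
opening: 0.0416
gripper_force: 0.0
```

Call:
apply_moves(
  series=[
    [[0,0,0],[0,0,0]],
    [[0,0,0],[0,0,0]],
    [[0,0,0],[0,0,0]],
    [[0,0,0],[0,0,0]],
    [[0,0,0],[0,0,0]],
    [[0,0,0],[0,0,0]],
    [[0,0,0],[0,0,0]],
    [[0,0,0],[0,0,0]],
  ],
  claw=0,
  newtons=35,
)

```text
t: 5.58
tool_pos: [0.4807, 0.2048, 0.1967]
orientation: [2.299, 2.141, 0.0]
force: [0.2, 0.1, 0.0]
opening: 0.0095
gripper_force: 35.0
```

```bash
python3 -c "
from h import *
from plant import robot
show(robot)"
```

```text
t 5.58 pos [0.4807 0.2048 0.1967] yaw_y -4.07 z [ 2.e-04  1.e-04 -1.e+00] F [0.2 0.1 0. ] M [0.01 0.01 0.04] open 0.0095 grip 35.0
```

Call:
apply_moves(
  series=[
    [[0,0,-10],[0,0,0]],
    [[0,0,-30],[0,0,0]],
    [[0,0,-30],[0,0,0]],
    [[0,0,-30],[0,0,0]],
    [[0,0,0],[0,0,0]],
    [[0,0,0],[0,0,0]],
  ],
)

```text
t: 6.08
tool_pos: [0.4815, 0.205, 0.2993]
orientation: [2.297, 2.14, 0.007]
force: [0.1, 0.4, -1.4]
opening: 0.0095
gripper_force: 35.0
```

Call:
apply_moves(
  series=[
    [[-15,-1,0],[0,0,-0.004]],
    [[-27,-1.6,0],[0,0,0]],
    [[-27,-1.6,0],[0,0,0]],
    [[-27,-1.6,0],[0,0,0]],
    [[-27,-1.6,0],[0,0,0]],
    [[-27,-1.6,0],[0,0,0]],
    [[-27,-1.6,0],[0,0,0]],
    [[-27,-1.6,0],[0,0,0]],
    [[-27,-1.6,0],[0,0,0]],
    [[-27,-1.6,0],[0,0,0]],
    [[-16,-1.4,0],[0,0,-0.03]],
    [[0,0,0],[0,0,0]],
  ],
)

```text
t: 7.08
tool_pos: [0.4443, -0.0698, 0.2948]
orientation: [-2.262, -2.177, 0.004]
force: [-0.2, 0.2, -1.8]
opening: 0.0096
gripper_force: 35.0
```

Call:
apply_moves(
  series=[
    [[0,0,0],[0,0,0]],
    [[0,0,0],[0,0,0]],
    [[0,0,0],[0,0,0]],
  ],
)

```text
t: 7.33
tool_pos: [0.4453, -0.0666, 0.2959]
orientation: [-2.261, -2.18, 0.001]
force: [0.7, 0.4, -2.0]
opening: 0.0097
gripper_force: 35.0
```

```bash
python3 - <<'E'
from h import *
from plant import robot
wshot(robot,'w4')
E
```

```text
t 7.33 pos [ 0.4453 -0.0666  0.2959] yaw_y -2.09 z [-1.2e-03  7.0e-04 -1.0e+00] F [ 0.7  0.4 -2. ] M [-0.08 -0.06  0.01] open 0.0097 grip 35.0
```

View pics/w4.png

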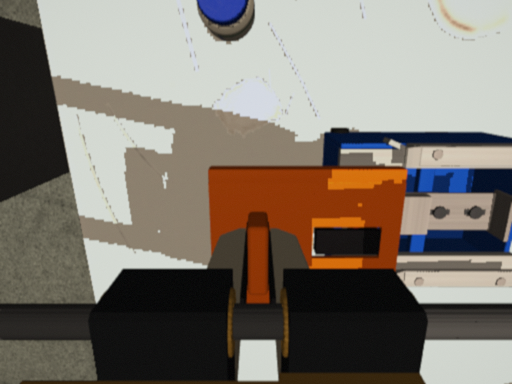

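The cover is held squarely. Its +y edge runs along row ~168 and its −y edge along row ~270 (columns 310–398), with the carrier to its right. I'll check the edges against the rail line.

```bash
python3 - <<'E'
from carr import *
p,d,c=load('w4');f=cv2.GaussianBlur(p,(3,3),0).astype(float);O=f[:,:,2]-f[:,:,0]
def fit(cols,r0,r1,z,img,t,last=False):
    pts=[(u,r0+k[-1 if last else 0]) for u in cols if (k:=cross(img[r0:r1,u],t))]
    W=ray(c,pts,z);a=np.polyfit(W[:,0],W[:,1],1)
    for _ in range(5):
        g=abs(W[:,1]-np.polyval(a,W[:,0]))<.0006;a=np.polyfit(W[g,0],W[g,1],1)
    print('n',g.sum(),len(W),'deg',np.degrees(np.arctan(a[0])).round(2),'y@.47',np.polyval(a,.47).round(5),'y@.5594',np.polyval(a,.5594).round(5));return a
z=.2959-.1967+.009
a=fit(range(215,320),160,176,z,O,45);b=fit(range(315,390),258,280,z,O,45,True)
print('width',(a-b)[1]+(a-b)[0]*.47)
P,u,v=cloud(c,d,O>60);m=(v<262)&(v>170)&(u<390)&((u<230)|(u>310))&(P[:,2]<.125);print('plate z',np.percentile(P[m,2],[5,50,95]))
# front edge
for r in(190,210,240,255):
    k=cross(O[r,390:420],45);print(r,ray(c,[(390+k[0],r)],z)[0].round(4))
B=f[:,:,0]-f[:,:,2]
fit(range(415,470),240,262,.06,B,15)
E
```

```text
n 105 105 deg -2.05 y@.47 -0.02558 y@.5594 -0.02878
n 74 74 deg -1.37 y@.47 -0.08316 y@.5594 -0.08529
width 0.05757939601379457
plate z [0.10605545 0.10716453 0.10816179]
190 [ 0.5205 -0.04    0.1082]
210 [ 0.5207 -0.0507  0.1082]
240 [ 0.5196 -0.0675  0.1082]
255 [ 0.5197 -0.0762  0.1082]
n 55 55 deg -0.66 y@.47 -0.0989 y@.5594 -0.09993
```

Call:
apply_moves(
  series=[
    [[0,-6,4],[0,0,0]],
    [[0,0,12],[0,0,0]],
    [[0,0,12],[0,0,0]],
    [[0,0,6],[0,0,0]],
    [[0,0,0],[0,0,0]],
    [[0,0,0],[0,0,0]],
    [[0,0,0],[0,0,0]],
  ],
)

```text
t: 7.97
tool_pos: [0.4397, -0.0672, 0.2631]
orientation: [2.261, 2.18, 0.001]
force: [-0.3, 0.3, -1.3]
opening: 0.0094
gripper_force: 35.0
```

```bash
python3 - <<'E'
from h import *
from plant import robot
wshot(robot,'w5')
p,d,c=load('w5')
cv2.imwrite('pics/w5c.png',cv2.resize(p[125:290,340:512],None,fx=4.5,fy=3.6,interpolation=cv2.INTER_CUBIC))
E
```

```text
t 7.97 pos [ 0.4397 -0.0672  0.2631] yaw_y -2.1 z [ 7.e-04 -2.e-04 -1.e+00] F [-0.3  0.3 -1.3] M [-0.08 -0.05  0.03] open 0.0094 grip 35.0
```

View pics/w5c.png

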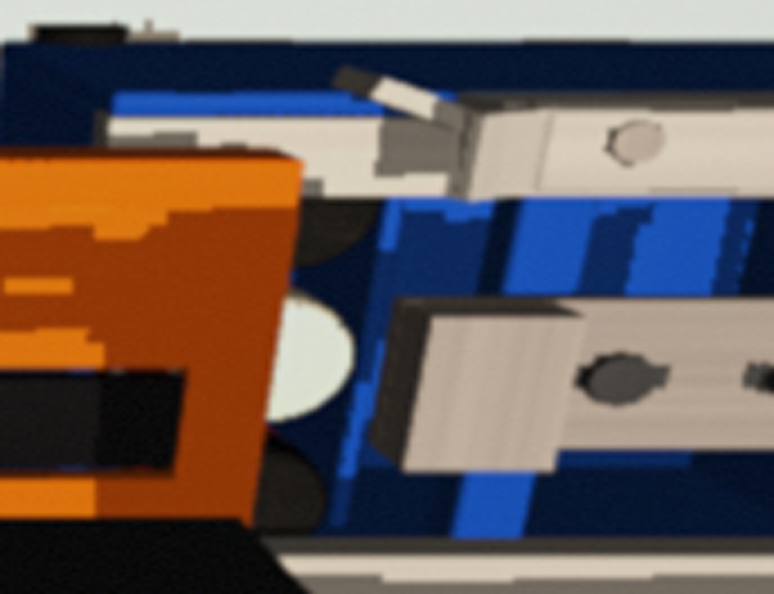

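The crop shows the cover's +y edge at Y≈160 and the lip top's outer and inner edges at Y≈108 and ≈197, all nearly the same height, so I can compare them within this one image.

```bash
python3 - <<'E'
from carr import *
C=np.array([.5594,-.0719]);th=np.radians(-2.1);U=np.array([np.cos(th),np.sin(th)]);V=np.array([-U[1],U[0]])
def tr(n,z,pts):
    p,d,c=load(n);W=ray(c,pts,z)[:,:2]-C;print(n,z,np.c_[W@U,W@V].round(4)*1000)
cr=lambda x0,y0,fx,fy,L:[(x0+X/fx,y0+Y/fy) for X,Y in L]
for z in(.072,.074):
    tr('w2',z,cr(165,0,4,3.5,[(290,72),(745,58),(290,138),(745,126),(310,524),(725,514),(310,588),(725,572)]))
    tr('w5',z,cr(340,125,4.5,3.6,[(560,110),(760,108),(560,196),(760,197)]))
tr('w5',.2631-.1967+.009,cr(340,125,4.5,3.6,[(300,160),(20,158),(250,520)]))
tr('w2',.06,cr(165,0,4,3.5,[(272,272),(390,268),(280,410),(640,264),(665,402)]))
p,d,c=load('w5');O=(p[:,:,2].astype(int)-p[:,:,0]);P,u,v=cloud(c,d,O>60);m=(P[:,2]<.085)&(u>340)&(v<260);print('plate z',np.median(P[m,2]))
P,u,v=cloud(c,d,np.ones(d.shape,bool));m=(u>470)&(v>160)&(v<176);print('lip z',np.median(P[m,2]))
E
```

```text
w2 0.072 [[-16.   46.3]
 [ 55.   46.2]
 [-16.5  35.4]
 [ 55.5  35. ]
 [-16.6 -35.1]
 [ 55.1 -35.6]
 [-17.2 -48. ]
 [ 55.6 -47.3]]
w5 0.072 [[-16.2  46.4]
 [  6.   46.7]
 [-14.1  34.1]
 [  8.6  33.9]]
w2 0.074 [[-15.9  46. ]
 [ 54.5  45.9]
 [-16.5  35.2]
 [ 55.   34.8]
 [-16.5 -34.8]
 [ 54.6 -35.2]
 [-17.1 -47.6]
 [ 55.  -46.8]]
w5 0.074 [[-17.4  46.8]
 [  4.5  47.1]
 [-15.3  34.6]
 [  7.1  34.5]]
w5 0.07539999999999998 [[-45.8  40.1]
 [-76.7  40.4]
 [-44.9 -15.4]]
w2 0.06 [[-21.4  12.8]
 [ -1.2  12.9]
 [-21.4 -13.8]
 [ 41.7  12.2]
 [ 46.7 -14.5]]
plate z 0.07444930589113685
lip z 0.07325955182509232
```

The in-image comparison puts the cover's centreline within about 0.5 mm of the rails. The catch ledge ends near x≈−1, so I expect the click near origin x≈−7. Next I set it down gently at the mouth.

Call:
apply_moves(
  series=[
    [[-0.3,3,2],[0,0,0]],
    [[0,3,2],[0,0,0]],
    [[0,0,1],[0,0,0]],
    [[0,0,0],[0,0,0]],
    [[0,0,0],[0,0,0]],
  ],
)

```text
t: 8.43
tool_pos: [0.4455, -0.0678, 0.2574]
orientation: [-2.262, -2.18, 0.0]
force: [-0.4, 0.2, -2.1]
opening: 0.0099
gripper_force: 35.0
```

Call:
apply_moves(
  series=[
    [[0,0,0.5],[0,0,0]],
    [[0,0,0],[0,0,0]],
    [[0,0,0.5],[0,0,0]],
    [[0,0,0],[0,0,0]],
  ],
)

```text
t: 8.77
tool_pos: [0.4455, -0.0678, 0.2567]
orientation: [2.262, 2.18, 0.0]
force: [-1.1, 0.5, -0.6]
opening: 0.0095
gripper_force: 35.0
```

Call:
apply_moves(
  series=[
    [[0,0,0.3],[0,0,0]],
    [[0,0,0],[0,0,0]],
    [[0,0,0],[0,0,0]],
  ],
)

```text
t: 9.02
tool_pos: [0.4455, -0.0678, 0.2565]
orientation: [2.262, 2.18, 0.0]
force: [-1.6, -1.1, 1.7]
opening: 0.0098
gripper_force: 35.0
```

Call:
apply_moves(
  series=[
    [[0,0,0.3],[0,0,0]],
    [[0,0,0],[0,0,0]],
    [[0,0,0],[0,0,0]],
  ],
)

```text
t: 9.27
tool_pos: [0.4456, -0.0678, 0.2563]
orientation: [2.262, 2.18, 0.0]
force: [-3.7, 0.3, 4.7]
opening: 0.01
gripper_force: 35.0
```

Call:
apply_moves(
  series=[
    [[0,0,-0.4],[0,0,0]],
    [[0,2,0],[0,0,0]],
    [[0,2,0],[0,0,0]],
    [[0,2,0],[0,0,0]],
    [[0,2,0],[0,0,0]],
    [[0,2,0],[0,0,0]],
    [[0,0,0],[0,0,0]],
  ],
)

```text
t: 9.85
tool_pos: [0.456, -0.0682, 0.2565]
orientation: [2.262, 2.18, 0.001]
force: [-0.6, -0.3, 3.8]
opening: 0.0098
gripper_force: 35.0
```

Call:
apply_moves(
  series=[
    [[0,1.5,0],[0,0,0]],
    [[0,1.5,0],[0,0,0]],
    [[0,1.5,0],[0,0,0]],
    [[0,1.5,0],[0,0,0]],
    [[0,0,0],[0,0,0]],
  ],
)

```text
t: 10.27
tool_pos: [0.4617, -0.0684, 0.2565]
orientation: [2.262, 2.18, 0.0]
force: [-1.8, 0.1, 5.0]
opening: 0.0094
gripper_force: 35.0
```

Call:
apply_moves(
  series=[
    [[0,1.5,0],[0,0,0]],
    [[0,1.5,0],[0,0,0]],
    [[0,1.5,0],[0,0,0]],
    [[0,1.5,0],[0,0,0]],
    [[0,0,0],[0,0,0]],
  ],
)

```text
t: 10.68
tool_pos: [0.4677, -0.0687, 0.2565]
orientation: [2.262, 2.18, 0.0]
force: [-2.4, 0.4, 4.9]
opening: 0.0098
gripper_force: 35.0
```

Call:
apply_moves(
  series=[
    [[0,1,-0.3],[0,0,0]],
    [[0,2,0],[0,0,0]],
    [[0,2,0],[0,0,0]],
    [[0,2,0],[0,0,0]],
    [[0,2,0],[0,0,0]],
    [[0,0,0],[0,0,0]],
  ],
)

```text
t: 11.18
tool_pos: [0.4769, -0.069, 0.2566]
orientation: [2.262, 2.18, 0.001]
force: [1.0, -0.3, 0.8]
opening: 0.0095
gripper_force: 35.0
```

Call:
apply_moves(
  series=[
    [[0,2,0],[0,0,0]],
    [[0,2,0],[0,0,0]],
    [[0,2,0],[0,0,0]],
    [[0,2,0],[0,0,0]],
    [[0,0,0],[0,0,0]],
  ],
)

```text
t: 11.6
tool_pos: [0.4848, -0.0693, 0.2566]
orientation: [2.262, 2.18, 0.001]
force: [-0.5, -0.6, 1.4]
opening: 0.0097
gripper_force: 35.0
```

```bash
python3 -c "
from h import *
from plant import robot
wshot(robot,'w6')"
```

```text
t 11.6 pos [ 0.4848 -0.0693  0.2566] yaw_y -2.12 z [ 5.e-04 -0.e+00 -1.e+00] F [-0.5 -0.6  1.4] M [-0.03 -0.09 -0.02] open 0.0097 grip 35.0
```

View pics/w6.png

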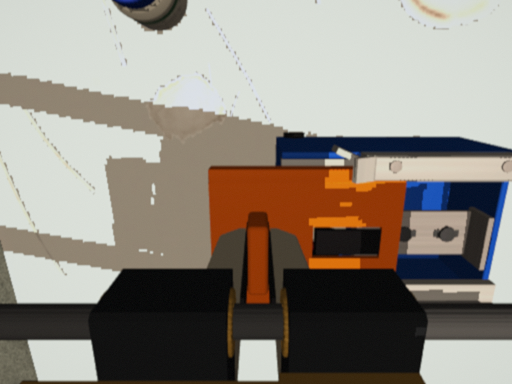

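The cover's front corner (columns 355–405, rows 168–182) is now under the lip, squarely and with almost no force. I keep sliding and watch the push force.

Call:
apply_moves(
  series=[
    [[0,2,0],[0,0,0]],
    [[0,2,0],[0,0,0]],
    [[0,2,0],[0,0,0]],
    [[0,2,0],[0,0,0]],
    [[0,1,0],[0,0,0]],
    [[0,0,0],[0,0,0]],
  ],
)

```text
t: 12.15
tool_pos: [0.4937, -0.0696, 0.2567]
orientation: [2.262, 2.18, 0.0]
force: [-0.5, -0.2, 3.2]
opening: 0.01
gripper_force: 35.0
```

Call:
apply_moves(
  series=[
    [[0,1,0],[0,0,0]],
    [[0,1,0],[0,0,0]],
    [[0,1,0],[0,0,0]],
    [[0,1,0],[0,0,0]],
    [[0,0,0],[0,0,0]],
  ],
)

```text
t: 12.57
tool_pos: [0.4977, -0.0697, 0.2567]
orientation: [2.262, 2.18, 0.0]
force: [-1.6, 0.4, 2.5]
opening: 0.0095
gripper_force: 35.0
```

Call:
apply_moves(
  series=[
    [[0,1,0],[0,0,0]],
    [[0,1,0],[0,0,0]],
    [[0,1,0],[0,0,0]],
    [[0,0,0],[0,0,0]],
  ],
)

```text
t: 12.9
tool_pos: [0.5004, -0.0699, 0.2567]
orientation: [-2.262, -2.18, 0.001]
force: [-3.4, 0.1, 5.4]
opening: 0.0099
gripper_force: 35.0
```

Call:
apply_moves(
  series=[
    [[0,1,0],[0,0,0]],
    [[0,1,0],[0,0,0]],
    [[0,1,0],[0,0,0]],
    [[0,0,0],[0,0,0]],
  ],
)

```text
t: 13.23
tool_pos: [0.5032, -0.07, 0.2567]
orientation: [-2.261, -2.179, 0.001]
force: [-6.8, 0.1, 7.6]
opening: 0.0097
gripper_force: 35.0
```

The tab met the slope at TCP x≈0.498, so I expect the click near TCP x≈0.525.

Call:
apply_moves(
  series=[
    [[0,1,-0.2],[0,0,0]],
    [[0,1,0],[0,0,0]],
    [[0,1,0],[0,0,0]],
    [[0,0,0],[0,0,0]],
  ],
)

```text
t: 13.57
tool_pos: [0.5065, -0.0701, 0.2568]
orientation: [-2.262, -2.18, -0.0]
force: [-1.8, 0.3, 1.5]
opening: 0.0097
gripper_force: 35.0
```

Call:
apply_moves(
  series=[
    [[0,1,0],[0,0,0]],
    [[0,1,0],[0,0,0]],
    [[0,0,0],[0,0,0]],
  ],
)

```text
t: 13.82
tool_pos: [0.5087, -0.0701, 0.2568]
orientation: [2.262, 2.18, 0.0]
force: [-1.0, 0.6, 1.5]
opening: 0.0097
gripper_force: 35.0
```

Call:
apply_moves(
  series=[
    [[0,1,0],[0,0,0]],
    [[0,1,0],[0,0,0]],
    [[0,0,0],[0,0,0]],
  ],
)

```text
t: 14.07
tool_pos: [0.5106, -0.0702, 0.2569]
orientation: [2.262, 2.18, 0.0]
force: [-1.3, 0.2, 2.6]
opening: 0.0098
gripper_force: 35.0
```

Call:
apply_moves(
  series=[
    [[0,1,0],[0,0,0]],
    [[0,1,0],[0,0,0]],
    [[0,0,0],[0,0,0]],
  ],
)

```text
t: 14.32
tool_pos: [0.5126, -0.0703, 0.2569]
orientation: [2.262, 2.18, 0.0]
force: [-2.0, -0.4, 1.4]
opening: 0.01
gripper_force: 35.0
```

Call:
apply_moves(
  series=[
    [[0,1,0],[0,0,0]],
    [[0,1,0],[0,0,0]],
    [[0,1,0],[0,0,0]],
    [[0,1,0],[0,0,0]],
    [[0,1,0],[0,0,0]],
    [[0,0,0],[0,0,0]],
  ],
)

```text
t: 14.82
tool_pos: [0.5177, -0.0705, 0.2569]
orientation: [2.262, 2.18, 0.0]
force: [-0.5, 0.7, 1.5]
opening: 0.0098
gripper_force: 35.0
```

Call:
apply_moves(
  series=[
    [[0,1,0],[0,0,0]],
    [[0,1,0],[0,0,0]],
    [[0,0,0],[0,0,0]],
  ],
)

```text
t: 15.07
tool_pos: [0.5196, -0.0706, 0.2569]
orientation: [2.262, 2.18, 0.0]
force: [-1.7, -0.5, 1.5]
opening: 0.0099
gripper_force: 35.0
```

Call:
apply_moves(
  series=[
    [[0,1,0],[0,0,0]],
    [[0,1,0],[0,0,0]],
    [[0,0,0],[0,0,0]],
  ],
)

```text
t: 15.32
tool_pos: [0.5216, -0.0706, 0.2569]
orientation: [2.262, 2.18, 0.0]
force: [-0.9, -0.1, 1.9]
opening: 0.0095
gripper_force: 35.0
```

Call:
apply_moves(
  series=[
    [[0,1,0],[0,0,0]],
    [[0,0,0],[0,0,0]],
  ],
)

```text
t: 15.48
tool_pos: [0.5226, -0.0707, 0.2569]
orientation: [2.262, 2.18, 0.0]
force: [-1.7, 0.7, 1.4]
opening: 0.0099
gripper_force: 35.0
```

Call:
apply_moves(
  series=[
    [[0,0.7,0],[0,0,0]],
    [[0,0,0],[0,0,0]],
  ],
)

```text
t: 15.65
tool_pos: [0.5232, -0.0707, 0.2569]
orientation: [2.262, 2.18, 0.0]
force: [-1.9, -0.1, 2.2]
opening: 0.01
gripper_force: 35.0
```

Call:
apply_moves(
  series=[
    [[0,0.7,0],[0,0,0]],
    [[0,0,0],[0,0,0]],
  ],
)

```text
t: 15.82
tool_pos: [0.524, -0.0707, 0.2569]
orientation: [2.262, 2.18, 0.0]
force: [-1.9, 0.5, 1.2]
opening: 0.0096
gripper_force: 35.0
```

Call:
apply_moves(
  series=[
    [[0,0.7,0],[0,0,0]],
    [[0,0,0],[0,0,0]],
  ],
)

```text
t: 15.98
tool_pos: [0.5247, -0.0707, 0.2569]
orientation: [2.262, 2.18, 0.0]
force: [-0.4, -0.3, 2.0]
opening: 0.0093
gripper_force: 35.0
```

```bash
python3 - <<'E'
from h import *
from plant import robot
wshot(robot,'w7')
p,d,c=load('w7')
def tabz(n):
    p,d,c=load(n);g=p.astype(int).sum(2);m=np.zeros(d.shape,bool);m[232:252,318:376]=True
    P,u,v=cloud(c,d,m&(g<110))
    for a in range(318,376,10):
        k=(u>=a)&(u<a+10);print(n,a,k.sum(),(np.median(P[k,2])*1000).round(1))
for n in('w6','w7'): tabz(n)
E
```

```text
t 15.98 pos [ 0.5247 -0.0707  0.2569] yaw_y -2.12 z [ 3.e-04 -0.e+00 -1.e+00] F [-0.4 -0.3  2. ] M [-0.05  0.08  0.01] open 0.0093 grip 35.0
w6 318 198 67.6
w6 328 199 67.7
w6 338 198 67.8
w6 348 199 67.8
w6 358 200 67.8
w6 368 160 67.7
w7 318 199 70.8
w7 328 199 70.4
w7 338 200 69.8
w7 348 200 69.4
w7 358 197 68.8
w7 368 159 68.4
```

Depth shows the tab still bent: its free end is about 3 mm up in w7 and flat in w6. So it's still on the ledge, and I'll go on in small steps.

Call:
apply_moves(
  series=[
    [[0,0.7,0],[0,0,0]],
    [[0,0,0],[0,0,0]],
  ],
)

```text
t: 16.2
tool_pos: [0.5253, -0.0708, 0.2569]
orientation: [2.262, 2.18, 0.0]
force: [-1.0, -0.2, 1.0]
opening: 0.0098
gripper_force: 35.0
```

Call:
apply_moves(
  series=[
    [[0,0.7,0],[0,0,0]],
    [[0,0,0],[0,0,0]],
  ],
)

```text
t: 16.37
tool_pos: [0.5261, -0.0708, 0.2569]
orientation: [2.262, 2.18, 0.0]
force: [-0.4, 0.2, 0.9]
opening: 0.0097
gripper_force: 35.0
```

```bash
cat > tab.py <<'E'
from h import *
from plant import robot
wshot(robot,'w8')
p,d,c=load('w8');g=p.astype(int).sum(2);m=np.zeros(d.shape,bool);m[232:252,318:376]=True
P,u,v=cloud(c,d,m&(g<110))
print([float((np.median(P[(u>=a)&(u<a+10),2])*1000).round(1)) for a in range(318,376,10)])
E
python3 tab.py
```

```text
t 16.37 pos [ 0.5261 -0.0708  0.2569] yaw_y -2.12 z [ 2.e-04 -0.e+00 -1.e+00] F [-0.4  0.2  0.9] M [-0.07  0.05 -0.  ] open 0.0097 grip 35.0
[70.5, 70.2, 69.7, 69.2, 68.8, 68.3]
```

Call:
apply_moves(
  series=[
    [[0,0.6,0],[0,0,0]],
    [[0,0,0],[0,0,0]],
  ],
)

```text
t: 16.58
tool_pos: [0.5265, -0.0708, 0.2567]
orientation: [-2.262, -2.18, 0.0]
force: [0.4, -0.5, 0.3]
opening: 0.0099
gripper_force: 35.0
```

```bash
python3 tab.py
```

```text
t 16.58 pos [ 0.5265 -0.0708  0.2567] yaw_y -2.12 z [-3.e-04  1.e-04 -1.e+00] F [ 0.4 -0.5  0.3] M [-0.02  0.04  0.02] open 0.0099 grip 35.0
[67.8, 67.7, 67.8, 67.8, 67.7, 67.9]
```

The tab has snapped down: it is flat at 67.8 mm along its whole length. I nudge 0.4 mm for margin, let go and withdraw straight up.

Call:
apply_moves(
  series=[
    [[0,0.4,0],[0,0,0]],
    [[0,0,0],[0,0,0]],
    [[0,0,0],[0,0,0]],
  ],
)

```text
t: 16.88
tool_pos: [0.5269, -0.0708, 0.2567]
orientation: [-2.262, -2.18, 0.0]
force: [0.0, -0.7, -1.9]
opening: 0.0097
gripper_force: 35.0
```

Call:
apply_moves(
  series=[
    [[0,0,0],[0,0,0]],
    [[0,0,0],[0,0,0]],
    [[0,0,0],[0,0,0]],
    [[0,0,0],[0,0,0]],
    [[0,0,0],[0,0,0]],
    [[0,0,0],[0,0,0]],
  ],
  claw=0.4,
)

```text
t: 17.38
tool_pos: [0.527, -0.0708, 0.2569]
orientation: [2.262, 2.18, 0.0]
force: [-0.9, -0.4, 0.1]
opening: 0.0366
gripper_force: 0.0
```

Call:
apply_moves(
  series=[
    [[0,0,-5],[0,0,0]],
    [[0,0,-15],[0,0,0]],
    [[0,0,-30],[0,0,0]],
    [[0,0,-30],[0,0,0]],
    [[-30,0,-10],[0,0,0]],
    [[-30,0,0],[0,0,0]],
    [[0,0,0],[0,0,0]],
    [[0,0,0],[0,0,0]],
    [[0,0,0],[0,0,0]],
  ],
)

```text
t: 18.13
tool_pos: [0.5246, -0.1306, 0.3467]
orientation: [-2.262, -2.179, -0.0]
force: [0.4, 0.1, -0.4]
opening: 0.0373
gripper_force: 0.0
```

```bash
python3 -c "
from h import *
from plant import robot
wshot(robot,'w9')
p,d,c=load('w9');cv2.imwrite('pics/w9c.png',p[:230,120:450].repeat(2,0).repeat(2,1))"
```

```text
t 18.13 pos [ 0.5246 -0.1306  0.3467] yaw_y -2.16 z [-5.e-04  6.e-04 -1.e+00] F [ 0.4  0.1 -0.4] M [ 0.03 -0.11  0.02] open 0.0373 grip 0.0
```

View pics/w9c.png

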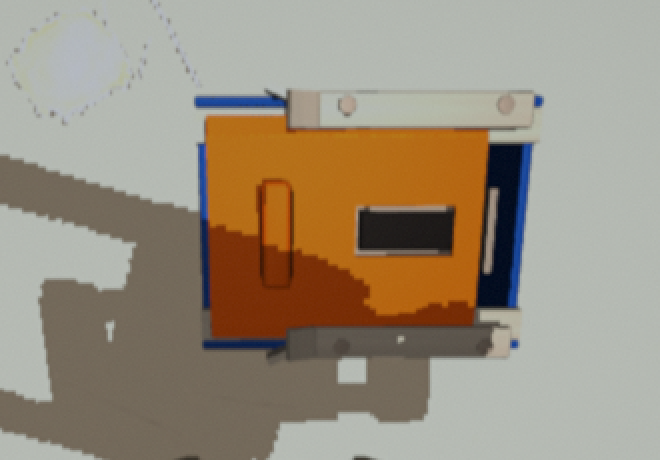

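The cover is home under both lips. Its front edge (x≈487 in the crop) sits just short of the stop flange, the tab is down and the gripper is clear.

```bash
python3 -c "
from plant import robot
print(robot.close_job())"
```

```text
the job is handed in; nothing more can be done
None
```

The cover is latched in the carrier: the spring tab snapped down behind the catch ledge, I let go with the gripper clear, and handed the job in at about 18 s with push forces under 10 N.

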